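# Hook the berry caddy into its dock

## Robot

A 6-joint arm with a two-finger parallel gripper is mounted at the origin on the work surface. World frame = base frame: x ahead of the robot, y to its left, z up, the work surface at z = 0. Lengths are in m, angles in rad, forces in N, time in s.
With the tool pointing down it reaches from about 0.35 to 0.85 m from the base axis. Payload 8.1 kg.
Tool frame: the origin (TCP) lies at the very end of the fingers, on their centre line; the grasp point (between the pads) lies 19 mm behind it; z points along the fingers, y is the direction in which the jaws open and shut (so a half turn about z gives the same grasp; the last joint's range is limited). The gripper opens to 93 mm and grips with 3 to 60 N. Pads are 15 mm wide; open, the fingers measure 128 mm over their backs; the gripper's body (75 mm by 188 mm) begins 65 mm behind the grasp point.
Start: joints at [1.057, 0.13, 1.488, -0, 1.523, -0.085], TCP at [0.249, 0.546, 0.19] pointing down, gripper open.
Joint ranges: [-2.96, 2.96], [-0.89, 2.26], [0.02, 2.5], [-1.34, 4.48], [0, 2.73], [-2.66, 2.66]. Speed limits (rad/s): [2.39, 2.39, 2.79, 3.14, 3.14, 3.14].

## Interface

Orientations are given as a rotation vector (axis times angle).
In Python, from plant import robot gives the robot as it stands.
- The arm moves only by the shell command python3 -m inch 'ROWS' [FORCE]. ROWS is JSON, a list that holds one entry, the list of rows, each a list of 7 numbers: the shift along the tool's x, y, z in cm, then the turn, a rotation vector about the tool's x, y, z in degrees, then the gripper command: -1 is fully open, 1 is shut, values between are in proportion. A call has 1 to 5 rows; each row shifts and turns the commanded pose from where the row before left it, along the tool's axes as they then stand; what a row does not reach is not made up. A row lasts 1/10 s, in which the tool goes at most 50 mm and 8.59 degrees, less where a joint would pass 70% of its speed; a pose out of reach is approached as far as the arm can. A call with a gripper value outside its range is refused whole. The fingers move at their own pace and stop on an object; FORCE is the grip in N (left out, the last holds). Time passes only in rows, so rows that do not move let the fingers close. It gives the time, the measured TCP pose, the force and the opening at its end, in the units of the state.
- robot.read_state(): the state, without advancing time (a new reading comes with each control period).
- robot.read_camera(name): name is "scene" or "top" or "wrist"; returns a dict with "image" (480x640x3 uint8, blue, green, red), "K" (3x3 intrinsics, pixels), "R" (3x3) and "t" (3): a world point X has camera coordinates R X + t; the wrist camera has in their place "tool_from_camera" (4x4, takes a point from camera to tool coordinates, whose origin is the TCP and whose axes are the flange's). Camera axes: x right, y down, z forward; pixel columns grow to the right and rows downward; lengths in m; the calibration is good to about 2 mm. A picture is of the moment at which its call begins: read the wrist's pose just before it. There is no depth.
- robot.close_job(): hands the job in, once; it reports no verdict.
The state is a dict: "t": time; "q": joint angles; "dq": joint speeds; "joint_torque": joint torques, N m; "tool_pos": TCP position; "orientation": TCP orientation; "force": force on the tool from outside, world axes, zero at the start; "wrist_torque": the same for the moment, N m; "opening": finger opening in m.
Only numpy, scipy, OpenCV 4.12 (cv2) and the standard library are available. Lean on these libraries where they do the work, as an engineer would, in place of code of your own. Each camera call takes 0.05 s, during which the arm holds its last target. There are 200 camera calls.

## Task

The berry caddy stands at the far side of the table. Pick up the reaching hook, put it behind the steel bar on the caddy's front and gently draw the caddy into the dock until the orange spring catch clicks into the notch in its side and stops it (no hard tugging), then lay the hook back on its rest. This is food: do not touch the caddy with the gripper, keep the berries in it, and leave the bowl, mug, tumbler and the berry on the sheet alone.

Things in the scene. Friction and masses are not known exactly. Their poses are not given: they have to be found in the camera images.
- hook_grip (a point): Reaching hook, 0.13 kg: wooden handle 125 long x 22 wide x 26 tall (mm); this point is at its mid height, 75 from its rear and 50 from its front end: grip here across the 22 mm (it balances within 15 mm of here). x runs along the tool to the hook, z up. A steel rod, 8 mm diameter, runs on along x at this height to x = +160, then bends straight down 64 mm.
- hook_tip (a point): Lowest end of the hook's down-pointing 8 mm rod, 160 mm ahead of (along x) and 64 mm below hook_grip.
- rest_seat (a point): Where hook_grip lies when the hook is on its fixed black rest, 85 mm above the table; x = the way the hook points. Base plate 10 mm thick, 200 x 85; two forks 10 mm thick, one 58 mm behind this point (under the handle, slot 28 mm widening to 40), one 85 mm ahead (under the rod, slot 12 widening to 24), walls 16 mm tall. Hook goes in and out from above; 25 mm of lift clears it.
- caddy: The berry caddy, origin on the table under its middle, loose, about 0.55 kg: white tub 116 x 88 x 50 with a green skirt 118 wide (y), 120 long (x from -60 to +60), 24 tall, front corners bevelled; its front (-x) faces the dock and carries the steel bar. In the middle of each side of the skirt is a square notch 13 mm wide, 15 deep.
- caddy_mid (a point): The caddy's centre, 25 mm above its origin; same axes as the caddy.
- caddy_bar (a point): Centre of the round steel bar (8 mm diameter, 64 mm long along the caddy's y, 30 mm above the table) in front of the caddy: 90 mm ahead (-x) of the caddy's middle. Behind it is an open gap of 26 mm before the caddy's front, open above and below, for the hook's end.
- dock: Aluminium dock fixed on the table, origin on the table at its middle: guides along x, 22 mm tall, 122 apart inside, straight from x = -70 to +55, then flaring out 35 degrees to x = +107. The caddy enters from the far side (+x) moving to -x, x axes parallel. A 12 mm tall crossbar at x = -90. Docked, the caddy's middle is within 18 mm of the origin along x, depending on where the catch is.
- catch (a joint): Orange spring catch in the dock's right (-y) guide: 0 = out (12 mm into the dock); the caddy's side pushes it to 0.008-0.012 m (1.5 to 5 N), near 0 again when it drops in the notch; it then blocks the caddy both ways, 2 mm play. Its place, from -15 to +15 mm along the dock's x, is not told: feel the pull jump above the 3 to 10 N of sliding. Pulls over 45 N harm it.
- berry1_mid (a point): Hulled strawberry 33 mm across, 35 tall, standing loose in the caddy; point 17 mm up.
- berry2_mid (a point): A second such strawberry in the caddy.
- berry3_mid (a point): A third such strawberry in the caddy.
- bowl_mid (a point): White bowl of cut berries, 104 mm across, 50 tall, on a white paper sheet; centre. Leave alone.
- berry4_mid (a point): Hulled strawberry on the sheet beside the bowl. Leave alone.
- mug_mid (a point): Blue mug, 76 mm across, 95 tall; centre. Leave alone.
- tumbler_mid (a point): Green tumbler, 68 mm across, 80 tall; centre. Leave alone.
- hook: The whole reaching hook (origin at hook_grip).
Not all that is in view belongs to the job. What is shaped like the part that bears rest_seat but green or pink is not meant.

How it is judged:
On the way, in this order (a step that is already met when the one before it is completed fails the run):
1. the hook pulls on the caddy (contact force between hook and caddy above 1 N and x of caddy_mid in the frame of dock above 0.07 m), for 0.1 s.
2. the caddy, still drawn by the hook, is in the dock and pushes the catch aside (value of joint catch above 0.005 m and contact force between hook and caddy above 0.5 N), for 0.05 s.
At the end, for the whole second after the job is handed in: Caddy flat in the dock (within 20 mm of its origin along it, 7 mm across, 0.1 rad), catch sprung back (under 3 mm) into the notch, three berries in the caddy, all at rest; hook on its rest (handle centre within 25 mm of the seat, 78 mm up or more, tilted under 0.2 rad) (x of caddy_mid in the frame of dock between -0.02 and 0.021 m and y of caddy_mid in the frame of dock between -0.007 and 0.007 m and angle between the x axis of caddy_mid and the x axis of dock, either way round below 0.1 rad and value of joint catch below 0.003 m and angle between caddy_mid's own z axis and vertical below 0.06 rad and height (world z) of caddy_mid below 0.03 m and linear speed of each of caddy, hook below 0.02 m/s and distance between each of berry1_mid, berry2_mid, berry3_mid and caddy_mid below 0.062 m and height (world z) of each of berry1_mid, berry2_mid, berry3_mid below 0.05 m and distance between hook_grip and rest_seat below 0.025 m and height (world z) of hook_grip above 0.078 m and angle between hook_grip's own z axis and vertical below 0.2 rad); the robot touches nothing.
It fails at once if the gripper or arm touches the caddy (contact force between any of the fingers, the arm and caddy above 0.5 N).
It fails at once if the caddy is tugged hard (over 45 N) (contact force between hook and caddy above 45 N).
It fails at once if the caddy is lifted or tipped (height (world z) of caddy_mid above 0.045 m or angle between caddy_mid's own z axis and vertical above 0.3 rad).
It fails at once if other tableware is moved more than 40 mm (distance of any of bowl_mid, berry4_mid, mug_mid, tumbler_mid from where it was at the start of the episode above 0.04 m).
It also fails if it takes over 54 s, if anything falls off the work surface, if the arm or the gripper's body presses on something with over 40 N, if the wrist force passes 120 N, or if a joint passes its speed limit or range.

## Working session

There is one attempt and no reset: what is moved stays moved. The work goes in short steps, Python scripts to look and compute and a shell command to move; the robot and the scene stay as the last step left them, time stands still between calls to the robot, and variables do not carry over. Pictures are saved under pics/ and viewed, about 8 in all and at most 12, crops included, and the job is handed in when it is done.

```bash
ls; mkdir -p pics; python3 - <<'E'
from plant import robot
import cv2,numpy as np
s=robot.read_state();print(s)
for n in("top","scene"):
    c=robot.read_camera(n);cv2.imwrite(f"pics/{n}0.png",c["image"]);np.savez(f"{n}.npz",K=c["K"],R=c["R"],t=c["t"]);print(n,c["K"],c["R"],c["t"])
E
```

```text
pics
{'t': 0.0, 'q': array([ 1.05659971e+00,  1.31149315e-01,  1.48924037e+00, -1.33934215e-05,
        1.52296955e+00, -8.53866523e-02]), 'dq': array([-1.12547483e-04,  4.99072146e-04,  5.44826508e-05,  2.95180798e-04,
        2.24189917e-03, -6.55469469e-04]), 'joint_torque': array([-1.41280170e-04, -5.59837174e+01, -4.91767609e+01,  7.68450857e-02,
        3.48183629e-02, -1.50522651e-04]), 'tool_pos': array([0.24915835, 0.54516963, 0.18931592]), 'orientation': array([-6.68314814e-01, -3.06916197e+00,  2.65695188e-03]), 'force': array([ 0.41414498, -0.45137133,  0.05067003]), 'wrist_torque': array([-0.00845309,  0.0305803 ,  0.02239244]), 'opening': 0.09299494587154272}
top [[537.92259244   0.         323.38188657]
 [  0.         537.92259244 244.14218408]
 [  0.           0.           1.        ]] [[-0.01471531 -0.99959076 -0.02453096]
 [-0.98039071  0.01924568 -0.19612153]
 [ 0.19651338  0.02116393 -0.98027271]] [0.10733298 0.45873814 1.35166496]
scene [[448.0442021    0.         319.19564834]
 [  0.         448.0442021  241.50479375]
 [  0.           0.           1.        ]] [[ 0.40363749  0.91491664  0.00207805]
 [ 0.6859021  -0.30109752 -0.66247913]
 [-0.60548748  0.26882675 -0.74907749]] [-0.25738556 -0.22678334  1.33927101]
```

View pics/top0.png

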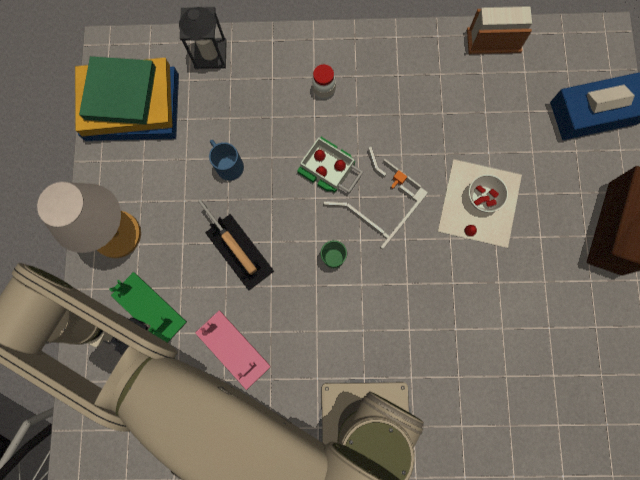

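View pics/scene0.png

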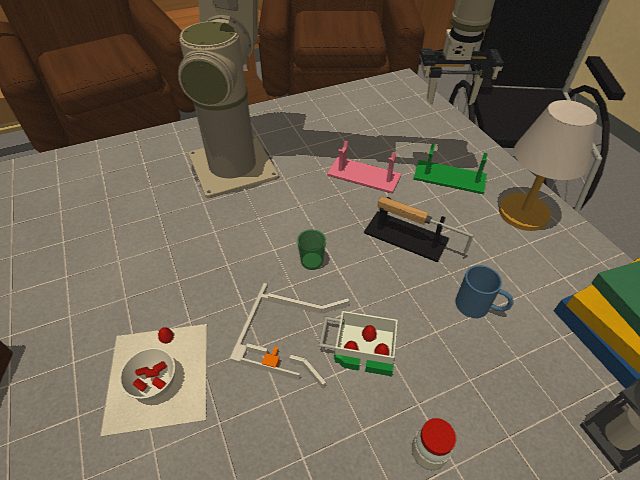

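The top view shows three rests: black with the hook at (238,250), green at (148,306) and pink at (232,350). Black matches the description, and the hook lies on it. The caddy is at (330,165), the dock at (380,200), the mug at (224,160) and the tumbler at (334,254). I'll confirm in one enlarged crop.

```bash
python3 - <<'E'
import cv2
i=cv2.imread("pics/top0.png")[130:300,190:440]
cv2.imwrite("pics/crop.png",cv2.resize(i,None,fx=3.2,fy=3.2,interpolation=cv2.INTER_CUBIC))
E
```

```text
(no output)
```

View pics/crop.png

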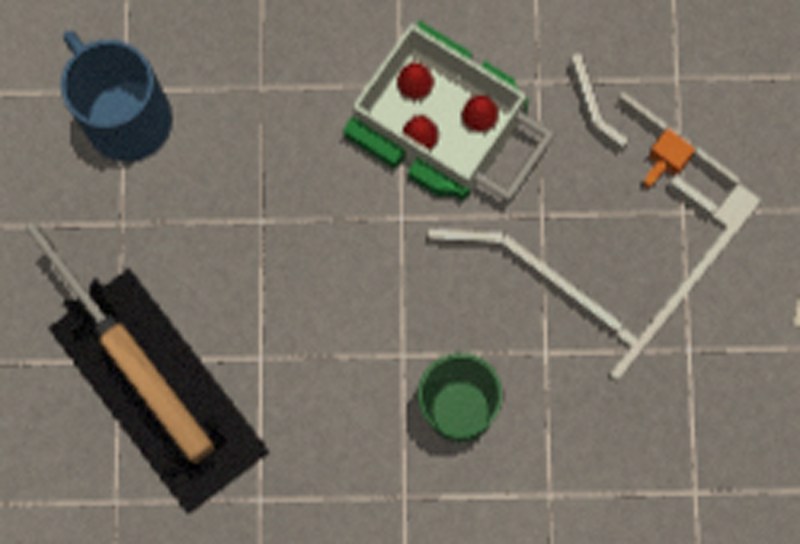

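The black rest holds the wooden hook, so it is the right one. Crop landmarks: handle ends (112,333) and (200,455), and the bar from (550,135) to (508,203). The caddy rim corners are (413,22), (527,97), (472,182) and (357,108), and the dock's guide bends are (600,122) and (503,240).

```bash
cat > h.py <<'E'
import numpy as np
from plant import robot
from scipy.spatial.transform import Rotation as Ro
c=np.load("top.npz");K,R,t=c["K"],c["R"],c["t"]
def P(u,v,z,crop=True):
    if crop:u,v=190+u/3.2,130+v/3.2
    d=R.T@np.linalg.inv(K)@[u,v,1];o=-R.T@t
    return o+d*(z-o[2])/d[2]
def yaw(a,b):d=b-a;return np.degrees(np.arctan2(d[1],d[0]))
E
python3 - <<'E'
from h import *
np.set_printoptions(precision=4,suppress=True)
f=P(112,333,.098);r=P(201,455,.098);print("handle",f,r,np.linalg.norm(f-r),yaw(r,f), "grip",f+(r-f)*50/125)
g=P(105,322,.085);e=P(33,228,.085);print("rod",g,e,yaw(g,e),np.linalg.norm(e-f))
C=[P(*p,.05) for p in((413,22),(527,97),(472,182),(357,108))]
print("caddy",np.mean(C,0),[np.linalg.norm(C[i]-C[i-1]) for i in range(4)],"+x dir",yaw(C[1],C[0]),yaw(C[2],C[3]))
b1=P(550,135,.03);b2=P(508,203,.03);print("bar",(b1+b2)/2,np.linalg.norm(b1-b2),yaw(b1,b2))
a=P(600,122,.022);b=P(503,240,.022);m=(a+b)/2;print("bends",a,b,np.linalg.norm(a-b),yaw(a,b)-90)
l=P(637,343,.022);rr=P(720,222,.022);print("guide dirs",yaw(l,b),yaw(rr,a),yaw(P(745,190,.022),P(620,95,.022)),"crossbar",yaw(P(745,195,.012),P(615,375,.012))-90)
for n,p in(("mug",(108,70,.095)),("tumb",(459,380,.08))):print(n,P(*p))
print("catch",P(652,180,.022))
E
```

```text
handle [0.4811 0.3463 0.098 ] [0.3826 0.2748 0.098 ] 0.12165808141153474 35.99623311901213 grip [0.4417 0.3177 0.098 ]
rod [0.4931 0.3548 0.085 ] [0.5721 0.4149 0.085 ] 37.27020791788734 0.11474089203475339
caddy [0.6841 0.0833 0.05  ] [np.float64(0.08915438955089955), np.float64(0.11685788602357863), np.float64(0.086979028052607), np.float64(0.11590557213193449)] +x dir 53.86213316227325 54.9108668670637
bar [0.6304 0.0114 0.03  ] 0.0693820998564919 147.95671527292126
bends [ 0.6732 -0.0502  0.022 ] [0.5713 0.0345 0.022 ] 0.1324734459834859 50.26196386937673
guide dirs 50.20270007668493 47.150662843005776 49.60991541879428 crossbar 52.98220056807341
mug [0.7015 0.3549 0.095 ]
tumb [0.4415 0.0735 0.08  ]
catch [ 0.6209 -0.0921  0.022 ]
```

```bash
cat >> h.py <<'E'
def go(p,yw=None):
    "remaining shift in tool axes (cm) and turn about tool z (deg); p TCP goal, yw wanted yaw of tool x (deg)"
    s=robot.read_state();M=Ro.from_rotvec(s["orientation"]).as_matrix()
    d=M.T@(np.array(p)-s["tool_pos"])*100
    y=np.degrees(np.arctan2(M[1,0],M[0,0]))
    print("t",round(s["t"],2),"pos",s["tool_pos"].round(4),"yaw",y.round(2),"shift",d.round(2),"turn",None if yw is None else round((y-yw+180)%360-180,1),"F",s["force"].round(1),"open",round(s["opening"],4),"tilt",M[:2,2].round(3))
E
python3 - <<'E'
from h import *
print("lampbase",P(120,235,0,False),P(115,215,.02,False)); go([.4417,.3177,.16],36.5)
E
```

```text
lampbase [0.50614851 0.65404031 0.        ] [0.55735959 0.66279205 0.02      ]
t 0.1 pos [0.2492 0.5452 0.1894] yaw 155.43 shift [-26.97 -12.68   2.96] turn 118.9 F [ 0.1 -0.3  0.1] open 0.093 tilt [-0.001 -0.001]
```

```bash
python3 -m inch '[[[-4,-1.9,0,0,0,0,-1],[-4.5,-2.1,0,0,0,0,-1],[-4.5,-2.1,0,0,0,0,-1],[-4.5,-2.1,0,0,0,0,-1],[-4.5,-2.1,0,0,0,0,-1]]]' 
python3 -m inch '[[[-3,-1.4,0,0,0,8.5,-1],[-1,-0.4,0,0,0,8.5,-1],[0,0,0,0,0,8.5,-1],[0,0,0,0,0,8.5,-1],[0,0,0,0,0,8.5,-1]]]'
python3 -m inch '[[[0,0,0,0,0,8.5,-1],[0,0,0,0,0,8.5,-1],[0,0,0,0,0,8.5,-1],[0,0,0,0,0,8.5,-1],[0,0,0,0,0,8.5,-1]]]'
python3 -m inch '[[[0,0,0,0,0,8.5,-1],[0,0,0,0,0,8.5,-1],[0,0,0,0,0,8.4,-1],[0,0,0,0,0,8.5,-1]]]'
python3 - <<'E'
from h import *
import cv2
go([.4417,.3177,.16],36.5)
s=robot.read_state();c=robot.read_camera("wrist");cv2.imwrite("pics/w1.png",c["image"])
np.savez("w1.npz",K=c["K"],T=c["tool_from_camera"],p=s["tool_pos"],o=s["orientation"]);print(c["tool_from_camera"])
E
```

```text
t: 0.6
tool_pos: [0.4073, 0.3588, 0.19]
orientation: [-0.668, -3.069, 0.001]
force: [0.4, 0.7, 1.1]
opening: 0.093
t: 1.1
tool_pos: [0.4342, 0.3261, 0.1898]
orientation: [-1.744, -2.612, 0.001]
force: [0.2, -0.8, -0.7]
opening: 0.093
t: 1.6
tool_pos: [0.4341, 0.3263, 0.1898]
orientation: [-2.572, -1.804, 0.002]
force: [-0.3, -0.3, -0.3]
opening: 0.0931
t: 2.0
tool_pos: [0.4341, 0.3263, 0.1898]
orientation: [2.986, 0.976, -0.002]
force: [-0.0, 0.9, -0.2]
opening: 0.093
t 2.0 pos [0.4341 0.3263 0.1898] yaw 36.18 shift [0.11 1.15 2.98] turn -0.3 F [-0.   0.9 -0.2] open 0.093 tilt [-0.001 -0.001]
[[ 9.27305687e-04 -9.67573502e-01 -2.52587921e-01  7.01670393e-02]
 [ 9.99999104e-01  6.53309083e-04  1.16862397e-03  4.96197404e-04]
 [-9.65711602e-04 -2.52588779e-01  9.67573241e-01 -1.94675006e-01]
 [ 0.00000000e+00  0.00000000e+00  0.00000000e+00  1.00000000e+00]]
```

View pics/w1.png

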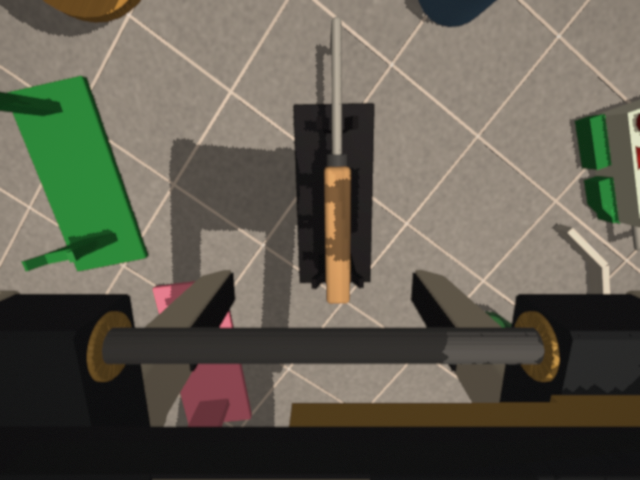

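The wrist view shows the handle at about u 338, with its rear at v 303, wood front at v 167, dark ferrule to v 155, and rod end at (336,20).

```bash
cat >> h.py <<'E'
def W(f,u,v,z):
    d=np.load(f);M=Ro.from_rotvec(d["o"]).as_matrix();T=d["T"]
    r=M@T[:3,:3]@np.linalg.inv(d["K"])@[u,v,1];o=M@T[:3,3]+d["p"]
    return o+r*(z-o[2])/r[2]
E
python3 - <<'E'
from h import *
a=W("w1.npz",338.5,303,.098);b=W("w1.npz",337.5,167,.098);b2=W("w1.npz",337.5,155,.094);e=W("w1.npz",336,20,.085)
d=(e-a);d[2]=0;n=d/np.linalg.norm(d)
print(a,b,b2,e,"len",np.linalg.norm(b-a),np.linalg.norm(b2-a),"rear-rodend",np.linalg.norm(d),"yaw",yaw(a,e),yaw(a,b))
g=a+n*.075;g2=e-n*.164;print("grip",g,g2)
for q in(g,g2): go([q[0],q[1],.066],yaw(a,e))
E
```

```text
[0.38882461 0.27407776 0.098     ] [0.48644648 0.34845386 0.098     ] [0.49421863 0.35406731 0.094     ] [0.57568239 0.41615177 0.085     ] len 0.12272666277804907 0.132371548525544 rear-rodend 0.23473571184489847 yaw 37.24689904825212 37.30303163488419
grip [0.44852721 0.31947158 0.098     ] [0.44513269 0.31689062 0.085     ]
t 2.05 pos [0.4341 0.3263 0.1898] yaw 35.63 shift [ 0.79  1.4  12.38] turn -1.6 F [ 0.2 -0.7 -0.2] open 0.0931 tilt [-0.001 -0.001]
t 2.05 pos [0.4341 0.3263 0.1898] yaw 35.63 shift [ 0.36  1.41 12.38] turn -1.6 F [ 0.2 -0.7 -0.2] open 0.0931 tilt [-0.001 -0.001]
```

```bash
python3 -m inch '[[[0.55,1.4,1.4,0,0,-1.6,-1],[0,0,3,0,0,0,-1],[0,0,4,0,0,0,-1],[0,0,3,0,0,0,-1],[0,0,1,0,0,0,-1]]]'
python3 -m inch '[[[0,0,0,0,0,0,0.4],[0,0,0,0,0,0,1],[0,0,0,0,0,0,1],[0,0,0,0,0,0,1],[0,0,0,0,0,0,1]]]' 40
python3 -m inch '[[[0,0,0,0,0,0,1],[0,0,0,0,0,0,1],[0,0,0,0,0,0,1]]]'
python3 - <<'E'
from h import *
go([.446,.318,.066],37.2)
E
```

```text
t: 2.55
tool_pos: [0.4443, 0.3169, 0.062]
orientation: [2.967, 1.03, -0.011]
force: [-0.2, 0.1, -0.6]
opening: 0.0926
t: 3.05
tool_pos: [0.4479, 0.319, 0.0676]
orientation: [-2.969, -1.026, -0.003]
force: [-0.2, 0.1, 0.2]
opening: 0.0579
t: 3.35
tool_pos: [0.4471, 0.3185, 0.0664]
orientation: [2.969, 1.026, -0.0]
force: [-0.0, 0.6, -0.2]
opening: 0.0337
t 3.35 pos [0.4471 0.3185 0.0664] yaw 38.14 shift [-0.12 -0.02  0.04] turn 0.9 F [-0.   0.6 -0.2] open 0.0337 tilt [-0. -0.]
```

```bash
python3 -m inch '[[[0,0,0,0,0,0.9,1],[0,0,0,0,0,0,1],[0,0,0,0,0,0,1],[0,0,0,0,0,0,1],[0,0,0,0,0,0,1]]]'
python3 - <<'E'
from h import *
go([.446,.318,.066],37.2)
E
```

```text
t: 3.85
tool_pos: [0.4471, 0.3186, 0.0663]
orientation: [-2.977, -1.003, 0.0]
force: [-0.3, -0.1, 0.1]
opening: 0.0212
t 3.85 pos [0.4471 0.3186 0.0663] yaw 37.23 shift [-0.12 -0.02  0.03] turn 0.0 F [-0.3 -0.1  0.1] open 0.0212 tilt [-0. -0.]
```

```bash
python3 -m inch '[[[0,0,-1.5,0,0,0,1],[0,0,-2.5,0,0,0,1],[0,0,-3,0,0,0,1],[0,0,-3,0,0,0,1],[-1,2,0,0,0,0,1]]]'
python3 -m inch '[[[-1.5,3.3,0,0,0,0,1],[-1.9,4,0,0,0,0,1],[-1.9,4,0,0,0,0,1],[-1.9,4,0,0,0,0,1],[-1.9,4,0,0,0,0,1]]]'
python3 -m inch '[[[-1.9,4,0,0,0,0,1],[-1.9,4,0,0,0,0,1],[-1.9,4,0,0,0,0,1],[-1.9,3.5,0,0,0,0,1],[-1.5,3,0,0,0,-2.5,1]]]'
python3 -m inch '[[[0,0,0,0,0,-3.5,1],[0,0,0,0,0,-3.5,1],[0,0,0,0,0,-3,1],[0,0,0,0,0,-0.5,1],[0,0,0,0,0,0,1]]]'
python3 -m inch '[[[0,0,0,0,0,0,1]]]' >/dev/null
python3 - <<'E'
from h import *
import cv2
go([.539,-.0985,.1663],50.5)
s=robot.read_state();c=robot.read_camera("wrist");cv2.imwrite("pics/w2.png",c["image"])
np.savez("w2.npz",K=c["K"],T=c["tool_from_camera"],p=s["tool_pos"],o=s["orientation"])
E
```

```text
t: 4.35
tool_pos: [0.4537, 0.2995, 0.1731]
orientation: [-2.974, -1.005, -0.014]
force: [1.3, 0.5, -1.3]
opening: 0.0208
t: 4.85
tool_pos: [0.4958, 0.0862, 0.1676]
orientation: [2.977, 1.003, 0.002]
force: [0.9, 0.4, -0.5]
opening: 0.0209
t: 5.35
tool_pos: [0.5352, -0.1169, 0.1676]
orientation: [2.954, 1.066, 0.001]
force: [0.1, 0.6, -0.4]
opening: 0.0213
t: 5.85
tool_pos: [0.5352, -0.1145, 0.167]
orientation: [2.845, 1.332, 0.001]
force: [-0.4, -0.4, -1.5]
opening: 0.0211
t 5.95 pos [ 0.5351 -0.1145  0.1668] yaw 50.17 shift [ 1.47 -0.73  0.05] turn -0.3 F [-0.4  0.8 -2.1] open 0.021 tilt [ 0. -0.]
```

View pics/w2.png

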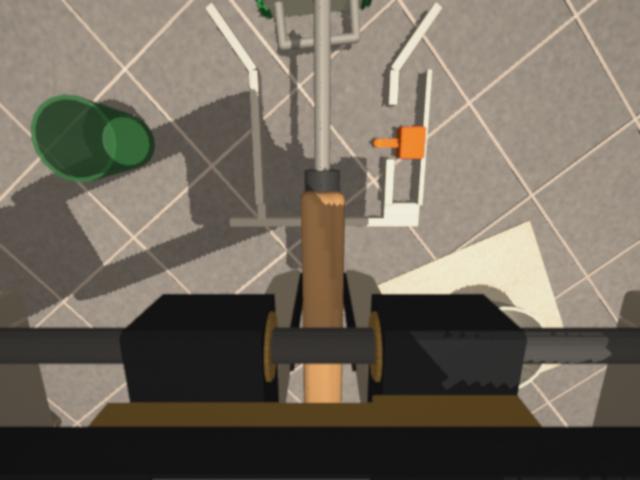

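```bash
python3 - <<'E'
from h import *
w=lambda u,v,z:W("w2.npz",u,v,z)
np.set_printoptions(precision=4,suppress=True)
L=w(254,72,.022);R_=w(394,71,.022);lb=w(262,216,.022);rb=w(388,160,.022);rt=w(392,100,.022)
print("bends",L,R_,np.linalg.norm(L-R_),"normal",yaw(R_,L)-90,"left",yaw(lb,L),"right",yaw(w(389,160,.022),w(394,71,.022)),"crossbar",yaw(w(418,222,.012),w(232,222,.012))-90)
m=(L+R_)/2;c=w(370,222,.012)
a=yaw(lb,L)
for a in(50.5,):
    n=np.array([np.cos(np.radians(a)),np.sin(np.radians(a)),0]);l=np.array([-n[1],n[0],0])
    o=m-.055*n;print("origin",o,"crossbar x",(c-o)@n,"catch",(w(376,143,.02)-o)@n,(w(376,143,.02)-o)@l)
    b1=w(356,38,.034);b2=w(282,47,.034);b=(b1+b2)/2
    print("bar",b,np.linalg.norm(b1-b2),"yaw",yaw(b1,b2)-90,"dock",(b-o)@n,(b-o)@l)
    s=robot.read_state();p=s["tool_pos"];print("tool in dock",(p-o)@n,(p-o)@l)
E
```

```text
bends [0.5758 0.0312 0.022 ] [ 0.6751 -0.0503  0.022 ] 0.12846494880952472 normal 50.619433815638445 left 50.76585597451238 right 49.76105630685722 crossbar 50.20713572118828
origin [ 0.5904 -0.052   0.022 ] crossbar x -0.08847739829368734 catch -0.008433873083236888 -0.050248220221016195
bar [0.6352 0.0092 0.034 ] 0.06463093563527822 yaw 56.48696611897867 dock 0.07566321895520929 0.00441613665393991
tool in dock -0.08335185674805672 0.003011145237798489
```

```bash
python3 -m inch '[[[1.5,-0.2,0,0,0,0,1],[0,0,0.5,0,0,0,1],[0,0,1.5,0,0,0,1],[0,0,2,0,0,0,1],[0,0,1,0,0,0,1]]]'
python3 -m inch '[[[0,0,0.5,0,0,0,1],[0,0,0,0,0,0,1]]]'
python3 - <<'E'
from h import *
import cv2
go([.590-.068*.6374-.005*.7705,-.052-.068*.7705+.005*.6374,.063],50.4)
c=robot.read_camera("scene");i=c["image"]
cv2.imwrite("pics/s2.png",cv2.resize(i[230:400,200:450],None,fx=3.2,fy=3.2,interpolation=cv2.INTER_CUBIC))
E
```

```text
t: 6.5
tool_pos: [0.5414, -0.1012, 0.1131]
orientation: [-2.842, -1.333, 0.005]
force: [-1.1, 0.6, -1.1]
opening: 0.021
t: 6.7
tool_pos: [0.5423, -0.1016, 0.1101]
orientation: [-2.843, -1.333, 0.002]
force: [-0.8, 0.1, -0.9]
opening: 0.0208
t 6.7 pos [ 0.5423 -0.1016  0.1101] yaw 50.22 shift [0.06 0.02 4.71] turn -0.2 F [-0.8  0.1 -0.9] open 0.0208 tilt [-0.002  0.001]
```

View pics/s2.png

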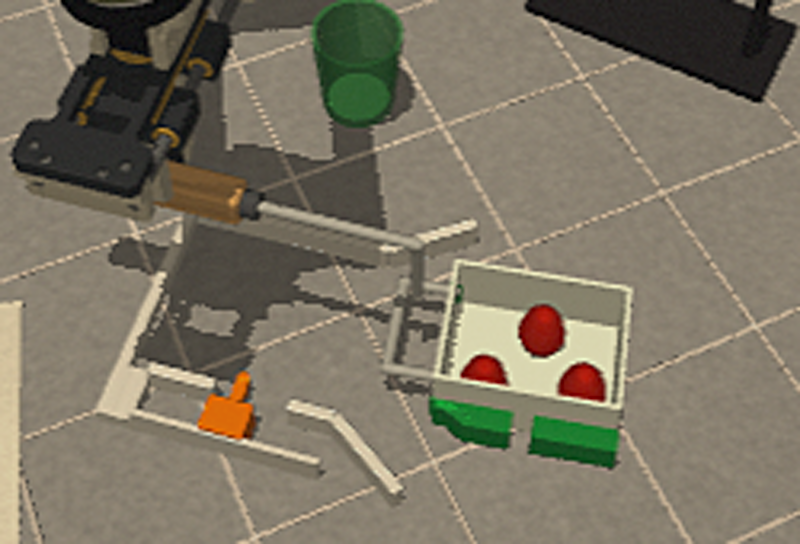

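The scene view shows the hook's tip at about crop (416,298) above the gap, with bar ends at about (407,287) and (388,370).

```bash
python3 - <<'E'
from h import *
import h
c=np.load("scene.npz")
def S(u,v,z):
    u,v=200+u/3.2,230+v/3.2
    d=c["R"].T@np.linalg.inv(c["K"])@[u,v,1];o=-c["R"].T@c["t"];return o+d*(z-o[2])/d[2]
n=np.array([.6374,.7705,0]);l=np.array([-.7705,.6374,0]);o=np.array([.59,-.052,0])
for k,p in dict(bend=(418,241,.1327),tip=(415,300,.0647),b1=(407,287,.03),b2=(388,370,.03),cr1=(457,262,.05),cr2=(432,377,.05)).items():
    q=S(*p);print(k,q.round(4),((q-o)@n).round(4),((q-o)@l).round(4))
go(o,50.4)
E
```

```text
bend [0.6451 0.0202 0.1327] 0.0908 0.0036
tip [0.6444 0.0201 0.0647] 0.0902 0.004
b1 [0.6145 0.0287 0.03  ] 0.0778 0.0326
b2 [ 0.6652 -0.0077  0.03  ] 0.0821 -0.0297
cr1 [0.6215 0.0613 0.05  ] 0.1074 0.0479
cr2 [0.6904 0.0108 0.05  ] 0.1124 -0.0373
t 6.75 pos [ 0.543  -0.1017  0.1112] yaw 50.22 shift [ 6.83  0.44 11.11] turn -0.2 F [-0.2 -0.7 -0.7] open 0.0212 tilt [-0.  0.]
```

```bash
python3 -m inch '[[[0.3,0,1,0,0,0,1],[0,0,1.2,0,0,0,1],[0,0,1.2,0,0,0,1],[0,0,1.0,0,0,0,1],[0,0,0.4,0,0,0,1]]]'
python3 -m inch '[[[0,0,0,0,0,0,1],[0,0,0,0,0,0,1]]]'
python3 - <<'E'
from h import *
go([.59,-.052,.063],50.4)
E
```

```text
t: 7.25
tool_pos: [0.5438, -0.0991, 0.0612]
orientation: [-2.843, -1.333, 0.003]
force: [0.3, -0.6, -1.3]
opening: 0.0207
t: 7.45
tool_pos: [0.5452, -0.0995, 0.0635]
orientation: [2.844, 1.333, 0.0]
force: [-0.2, 0.5, -0.5]
opening: 0.0211
t 7.45 pos [ 0.5452 -0.0995  0.0635] yaw 50.23 shift [6.51 0.41 0.05] turn -0.2 F [-0.2  0.5 -0.5] open 0.0211 tilt [ 0. -0.]
```

```bash
python3 -m inch '[[[-0.5,0,0,0,0,0,1],[-0.5,0,0,0,0,0,1],[-0.5,0,0,0,0,0,1],[-0.5,0,0,0,0,0,1],[-0.5,0,0,0,0,0,1]]]'
python3 -m inch '[[[-0.7,0.05,0,0,0,0,1],[-0.7,0.05,0,0,0,0,1],[-0.7,0.05,0,0,0,0,1],[-0.7,0.05,0,0,0,0,1],[-0.7,0.05,0,0,0,0,1]]]'
python3 - <<'E'
from h import *
go([.59,-.052,.063],50.4)
E
```

```text
t: 7.95
tool_pos: [0.5289, -0.1189, 0.0635]
orientation: [2.845, 1.333, 0.001]
force: [1.1, 1.6, -1.5]
opening: 0.0208
t: 8.45
tool_pos: [0.5082, -0.1476, 0.0633]
orientation: [-2.845, -1.333, 0.0]
force: [1.8, 1.6, -1.8]
opening: 0.0209
t 8.45 pos [ 0.5082 -0.1476  0.0633] yaw 50.22 shift [12.58  0.17  0.03] turn -0.2 F [ 1.8  1.6 -1.8] open 0.0209 tilt [-0.  0.]
```

```bash
python3 -m inch '[[[-0.7,0.05,0,0,0,0,1],[-0.7,0,0,0,0,0,1],[-0.7,0.05,0,0,0,0,1],[-0.7,0,0,0,0,0,1],[-0.7,0,0,0,0,0,1]]]'
python3 -m inch '[[[-0.5,0,0,0,0,0,1],[-0.5,0,0,0,0,0,1],[-0.5,0,0,0,0,0,1],[-0.5,0,0,0,0,0,1]]]'
python3 - <<'E'
from h import *
import cv2
go([.59,-.052,.063],50.4)
c=robot.read_camera("scene");i=c["image"]
cv2.imwrite("pics/s3.png",cv2.resize(i[230:400,200:450],None,fx=3.2,fy=3.2,interpolation=cv2.INTER_CUBIC))
E
```

```text
t: 8.95
tool_pos: [0.4866, -0.1751, 0.0634]
orientation: [2.845, 1.333, -0.0]
force: [1.3, 1.0, -2.7]
opening: 0.0205
t: 9.35
tool_pos: [0.4739, -0.1903, 0.0633]
orientation: [-2.844, -1.334, -0.0]
force: [1.9, 1.6, -2.2]
opening: 0.0209
t 9.35 pos [ 0.4739 -0.1903  0.0633] yaw 50.24 shift [18.05  0.08  0.03] turn -0.2 F [ 1.9  1.6 -2.2] open 0.0209 tilt [0. 0.]
```

View pics/s3.png

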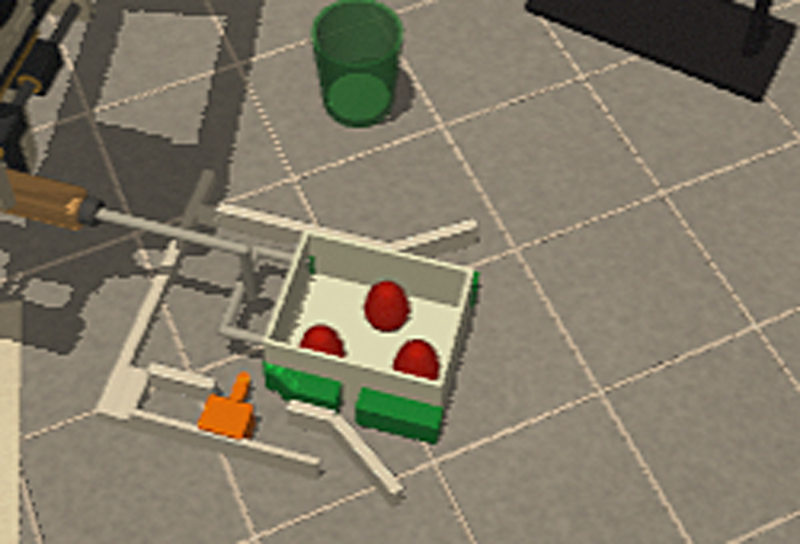

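The caddy is entering the dock straight, with its berries upright and the hook behind the bar at crop (248,290). I'll keep pulling slowly.

```bash
F='t:|pos|force'; python3 -m inch '[[[-0.4,0,0,0,0,0,1],[-0.4,0,0,0,0,0,1],[-0.4,0,0,0,0,0,1],[-0.4,0,0,0,0,0,1],[-0.4,0,0,0,0,0,1]]]' |grep -E "$F"
python3 -m inch '[[[-0.4,0,0,0,0,0,1],[-0.4,0,0,0,0,0,1],[-0.4,0,0,0,0,0,1],[-0.4,0,0,0,0,0,1]]]'|grep -E "$F"
python3 - <<'E'
from h import *
go([.59,-.052,.063],50.4)
E
```

```text
t: 9.9
tool_pos: [0.4612, -0.2055, 0.0633]
force: [4.0, 4.0, -2.6]
t: 10.3
tool_pos: [0.4514, -0.2169, 0.0631]
force: [2.7, 3.7, -4.1]
t 10.3 pos [ 0.4514 -0.2169  0.0631] yaw 50.25 shift [21.54  0.11  0.04] turn -0.2 F [ 2.7  3.7 -4.1] open 0.0213 tilt [0.001 0.002]
```

```bash
F='pos|force'; for k in 1; do python3 -m inch '[[[-0.3,0,0,0,0,0,1],[-0.3,0,0,0,0,0,1],[-0.3,0,0,0,0,0,1],[-0.2,0,0,0,0,0,1],[-0.2,0,0,0,0,0,1]]]' |grep -E "$F"; done
python3 -m inch '[[[-0.2,0,0,0,0,0,1],[-0.2,0,0,0,0,0,1],[-0.2,0,0,0,0,0,1]]]'|grep -E "$F"
python3 - <<'E'
from h import *
go([.59,-.052,.063],50.4)
E
```

```text
tool_pos: [0.4427, -0.2272, 0.0631]
force: [2.6, 4.9, -4.3]
tool_pos: [0.4389, -0.2318, 0.0631]
force: [3.5, 4.9, -4.2]
t 11.1 pos [ 0.4389 -0.2318  0.0631] yaw 50.24 shift [23.48  0.12  0.03] turn -0.2 F [ 3.5  4.9 -4.2] open 0.0211 tilt [0.    0.001]
```

```bash
F='pos|force'; python3 -m inch '[[[-0.2,0,0,0,0,0,1],[-0.2,0,0,0,0,0,1],[-0.2,0,0,0,0,0,1]]]'|grep -E "$F"
python3 -m inch '[[[-0.15,0,0,0,0,0,1],[-0.15,0,0,0,0,0,1]]]'|grep -E "$F"
python3 - <<'E'
from h import *
go([.59,-.052,.063],50.4)
E
```

```text
tool_pos: [0.4351, -0.2364, 0.0631]
force: [3.1, 3.3, -3.1]
tool_pos: [0.4331, -0.2387, 0.0631]
force: [2.9, 4.0, -2.9]
t 11.6 pos [ 0.4331 -0.2387  0.0631] yaw 50.24 shift [24.39  0.12  0.03] turn -0.2 F [ 2.9  4.  -2.9] open 0.0209 tilt [0.    0.001]
```

```bash
F='pos|force'; python3 -m inch '[[[-0.15,0,0,0,0,0,1],[-0.15,0,0,0,0,0,1]]]'|grep -E "$F"
python3 -m inch '[[[-0.15,0,0,0,0,0,1],[-0.1,0,0,0,0,0,1]]]'|grep -E "$F"
python3 - <<'E'
from h import *
go([.59,-.052,.063],50.4)
E
```

```text
tool_pos: [0.431, -0.2416, 0.0632]
force: [1.3, 2.8, -2.5]
tool_pos: [0.4296, -0.2437, 0.0634]
force: [1.7, 1.7, -2.7]
t 12.0 pos [ 0.4296 -0.2437  0.0634] yaw 50.22 shift [25.    0.06  0.04] turn -0.2 F [ 1.7  1.7 -2.7] open 0.0207 tilt [ 0. -0.]
```

```bash
F='pos|force'; python3 -m inch '[[[-0.1,0,0,0,0,0,1],[-0.1,0,0,0,0,0,1]]]'|grep -E "$F"
python3 -m inch '[[[-0.1,0,0,0,0,0,1],[0,0,0,0,0,0,1]]]'|grep -E "$F"
python3 - <<'E'
from h import *
go([.59,-.052,.063],50.4)
E
```

```text
tool_pos: [0.4284, -0.2451, 0.0634]
force: [1.2, 2.0, -2.3]
tool_pos: [0.4278, -0.2459, 0.0634]
force: [1.7, 1.1, -1.5]
t 12.4 pos [ 0.4278 -0.2459  0.0634] yaw 50.22 shift [25.28  0.06  0.04] turn -0.2 F [ 1.7  1.1 -1.5] open 0.021 tilt [ 0. -0.]
```

```bash
F='pos|force'; python3 -m inch '[[[-0.1,0,0,0,0,0,1],[-0.1,0,0,0,0,0,1]]]'|grep -E "$F"
python3 -m inch '[[[-0.1,0,0,0,0,0,1],[0,0,0,0,0,0,1]]]'|grep -E "$F"
python3 - <<'E'
from h import *
import cv2
go([.59,-.052,.063],50.4)
c=robot.read_camera("scene");i=c["image"]
cv2.imwrite("pics/s4.png",cv2.resize(i[270:390,190:365],None,fx=4.5,fy=4.5,interpolation=cv2.INTER_CUBIC))
E
```

```text
tool_pos: [0.427, -0.2467, 0.0632]
force: [5.5, 6.2, -4.5]
tool_pos: [0.4266, -0.2472, 0.0631]
force: [7.4, 5.5, -6.2]
t 12.8 pos [ 0.4266 -0.2472  0.0631] yaw 50.23 shift [25.45  0.08  0.07] turn -0.2 F [ 7.4  5.5 -6.2] open 0.0207 tilt [0.001 0.002]
```

View pics/s4.png

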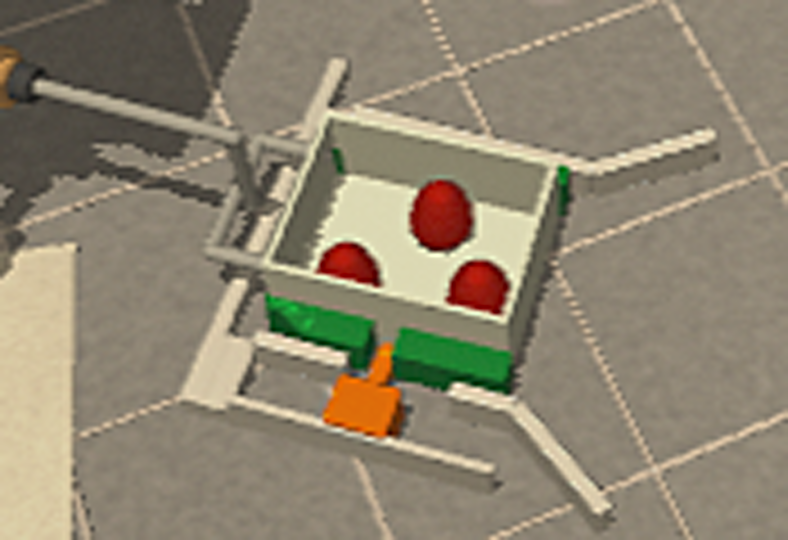

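The orange catch sits in the notch at crop (382,362), and the pull is rising to about 10 N. A small extra pull will confirm the stop.

```bash
F='pos|force'; python3 -m inch '[[[-0.1,0,0,0,0,0,1],[-0.1,0,0,0,0,0,1]]]'|grep -E "$F"
python3 - <<'E'
from h import *
go([.59,-.052,.063],50.4)
E
```

```text
tool_pos: [0.4259, -0.248, 0.0631]
force: [10.1, 9.2, -7.1]
t 13.05 pos [ 0.4259 -0.248   0.0631] yaw 50.23 shift [25.56  0.07  0.1 ] turn -0.2 F [10.1  9.2 -7.1] open 0.0208 tilt [0.003 0.003]
```

The pull has jumped to 14 N, which means the caddy is stopped. I'll relax to the middle of the gap and lift out.

```bash
F='pos|force'; python3 -m inch '[[[0.4,0,0,0,0,0,1],[0.4,0,0,0,0,0,1],[0.3,0,0,0,0,0,1],[0,0,0,0,0,0,1]]]'|grep -E "$F"
python3 -m inch '[[[0,0,-0.5,0,0,0,1],[0,0,-1,0,0,0,1],[0,0,-2,0,0,0,1],[0,0,-3,0,0,0,1],[0,0,-3.5,0,0,0,1]]]'|grep -E "$F"
python3 - <<'E'
from h import *
go([.4471,.3186,.166],37.23)
E
```

```text
tool_pos: [0.4317, -0.2411, 0.0635]
force: [-0.4, 0.1, -0.6]
tool_pos: [0.4309, -0.2409, 0.1643]
force: [0.6, -0.2, -0.7]
t 13.95 pos [ 0.4309 -0.2409  0.1643] yaw 50.22 shift [ 44.03 -34.55  -0.13] turn 13.0 F [ 0.6 -0.2 -0.7] open 0.0207 tilt [-0.001  0.001]
```

```bash
F='pos|force'; python3 -m inch '[[[1.5,-1.2,-0.3,0,0,0,1],[2.5,-2,0,0,0,0,1],[3.2,-2.5,0,0,0,0,1],[3.2,-2.5,0,0,0,0,1],[3.2,-2.5,0,0,0,0,1]]]'|grep -E "$F"
python3 -m inch '[[[3.2,-2.5,0,0,0,0,1],[3.2,-2.5,0,0,0,0,1],[3.2,-2.5,0,0,0,0,1],[3.2,-2.5,0,0,0,0,1],[3.2,-2.5,0,0,0,0,1]]]'|grep -E "$F"
python3 -m inch '[[[3.2,-2.5,0,0,0,0,1],[3.2,-2.5,0,0,0,0,1],[3.2,-2.5,0,0,0,0,1],[2.5,-2,0,0,0,2.5,1],[0,0,0,0,0,3.5,1]]]'|grep -E "$F"
python3 -m inch '[[[0,0,0,0,0,3.5,1],[0,0,0,0,0,3.0,1],[0,0,0,0,0,0.5,1],[0,0,0,0,0,0,1],[0,0,0,0,0,0,1]]]'|grep -E "$F"
python3 - <<'E'
from h import *
go([.4471,.3186,.166],37.23)
E
```

```text
tool_pos: [0.4364, -0.0671, 0.1676]
force: [1.6, 0.4, -0.4]
tool_pos: [0.4428, 0.1364, 0.1677]
force: [0.3, 0.5, -0.7]
tool_pos: [0.4467, 0.2921, 0.1673]
force: [-0.1, -0.6, -1.0]
tool_pos: [0.4472, 0.2885, 0.1668]
force: [-0.2, -0.2, -1.5]
t 15.95 pos [0.4472 0.2885 0.1668] yaw 37.28 shift [ 1.82 -2.41  0.08] turn 0.1 F [-0.2 -0.2 -1.5] open 0.0207 tilt [0. 0.]
```

```bash
F='pos|force'; python3 -m inch '[[[1.8,-2.4,0,0,0,0,1],[0,0,0,0,0,0,1],[0,0,0,0,0,0,1]]]'|grep -E "$F"
python3 - <<'E'
from h import *
import cv2
go([.4471,.3186,.0663],37.23)
s=robot.read_state();c=robot.read_camera("scene");i=c["image"]
cv2.imwrite("pics/s5.png",cv2.resize(i[140:290,330:520],None,fx=4,fy=4,interpolation=cv2.INTER_CUBIC))
E
```

```text
tool_pos: [0.4467, 0.3187, 0.1663]
force: [-0.2, -0.2, -0.5]
t 16.25 pos [0.4467 0.3187 0.1663] yaw 37.32 shift [ 0.03  0.03 10.  ] turn 0.1 F [-0.2 -0.2 -0.5] open 0.0214 tilt [-0. -0.]
```

View pics/s5.png

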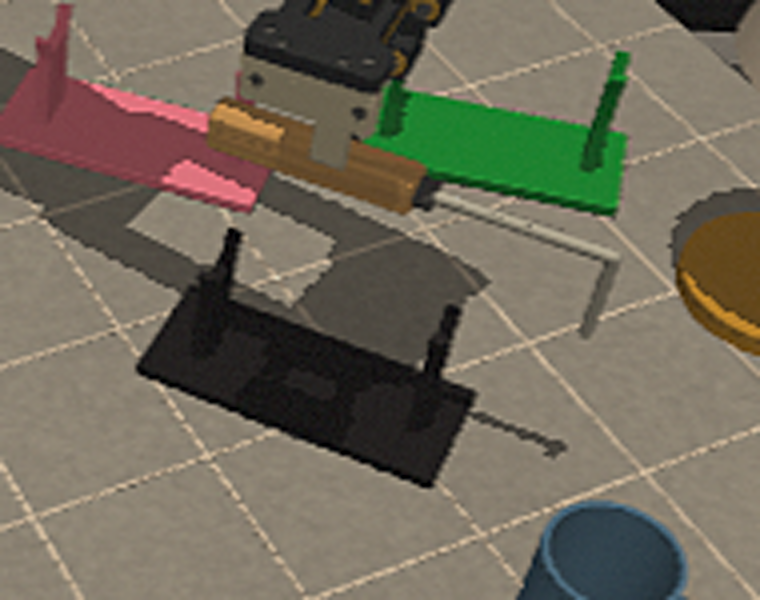

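The hook is held level above the black rest, so I'll lower it.

```bash
F='pos|force'; python3 -m inch '[[[0,0,2,0,0,0,1],[0,0,3,0,0,0,1],[0,0,2,0,0,0,1],[0,0,1,0,0,0,1],[0,0,0.7,0,0,0,1]]]'|grep -E "$F"
python3 -m inch '[[[0,0,0.7,0,0,0,1],[0,0,0.5,0,0,0,1],[0,0,0.1,0,0,0,1],[0,0,0,0,0,0,1],[0,0,0,0,0,0,1]]]'|grep -E "$F"
python3 - <<'E'
from h import *
go([.4471,.3186,.0663],37.23)
E
```

```text
tool_pos: [0.4466, 0.3179, 0.0786]
force: [-0.1, -0.1, -1.1]
tool_pos: [0.4472, 0.3188, 0.0669]
force: [-0.3, 0.2, -0.8]
t 17.3 pos [0.4472 0.3188 0.0669] yaw 37.24 shift [-0.02  0.01  0.06] turn 0.0 F [-0.3  0.2 -0.8] open 0.0209 tilt [0.001 0.   ]
```

Seated within 1 mm and with no force. Now I'll release and withdraw.

```bash
F='pos|force|opening'; python3 -m inch '[[[0,0,0.05,0,0,0,1],[0,0,0,0,0,0,0.3],[0,0,0,0,0,0,0],[0,0,0,0,0,0,-0.5],[0,0,0,0,0,0,-1]]]'|grep -E "$F"
python3 -m inch '[[[0,0,0,0,0,0,-1],[0,0,0,0,0,0,-1],[0,0,0,0,0,0,-1],[0,0,0,0,0,0,-1],[0,0,0,0,0,0,-1]]]'|grep -E "$F"
python3 -m inch '[[[0,0,-1,0,0,0,-1],[0,0,-3,0,0,0,-1],[0,0,-4,0,0,0,-1],[0,0,-4,0,0,0,-1],[0,0,-3,0,0,0,-1]]]'|grep -E "$F"
python3 -m inch '[[[-4,0,0,0,0,0,-1],[-4,0,0,0,0,0,-1],[0,0,0,0,0,0,-1]]]'|grep -E "$F"
python3 - <<'E'
from h import *
import cv2
c=robot.read_camera("top");i=c["image"][130:300,190:440]
cv2.imwrite("pics/t6.png",cv2.resize(i,None,fx=3.2,fy=3.2,interpolation=cv2.INTER_CUBIC))
c=robot.read_camera("scene");i=c["image"][170:390,190:510]
cv2.imwrite("pics/s6.png",cv2.resize(i,None,fx=2.5,fy=2.5,interpolation=cv2.INTER_CUBIC))
E
```

```text
tool_pos: [0.4469, 0.3186, 0.066]
force: [0.4, -0.2, 0.1]
opening: 0.0486
tool_pos: [0.4468, 0.3186, 0.0658]
force: [0.6, -0.7, 0.3]
opening: 0.0883
tool_pos: [0.4475, 0.319, 0.2198]
force: [0.6, -0.2, 0.1]
opening: 0.0925
tool_pos: [0.38, 0.2682, 0.216]
force: [0.8, 0.0, -0.3]
opening: 0.0928
```

View pics/t6.png

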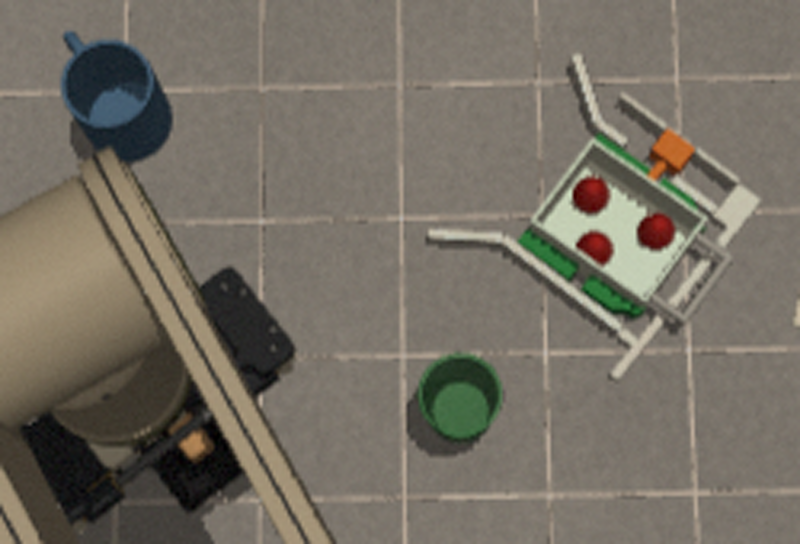

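View pics/s6.png

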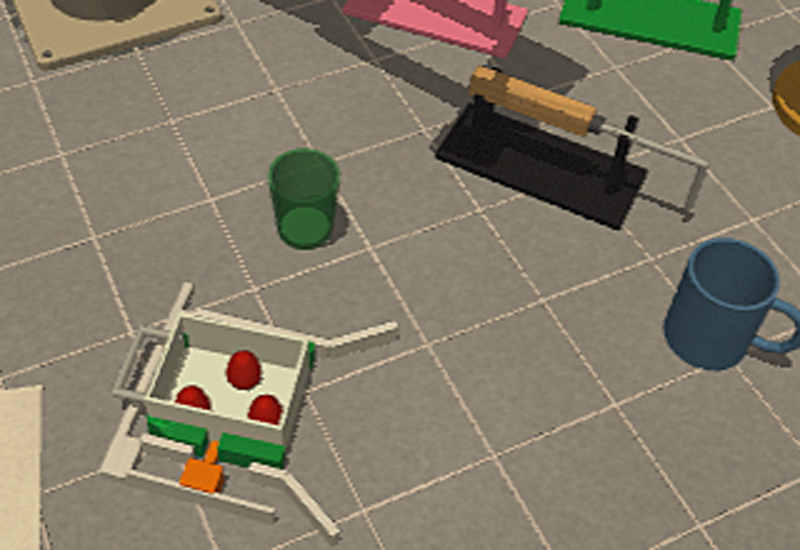

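```bash
python3 - <<'E'
from h import *
C=np.mean([P(*p,.05) for p in((597,140),(706,218),(646,300),(532,222))],0)-[.59,-.052,0]
print("caddy in dock",C[0]*.6374+C[1]*.7705,-C[0]*.7705+C[1]*.6374)
go([.38,.268,.216]);robot.close_job()
E
```

```text
caddy in dock -0.014293216914383317 0.002664331857714435
t 19.2 pos [0.3831 0.2701 0.2169] yaw 37.23 shift [-0.37 -0.02  0.09] turn None F [0.8 0.9 0.1] open 0.0928 tilt [0.002 0.001]
the job is handed in; nothing more can be done
```

I pulled the caddy into the dock with the hook, laid the hook back on the black rest and handed the job in at about 19 s. `close_job()` gives no verdict, so the result is from my own checks.

- **Pull:** sliding took about 2–6 N. It rose to about 14 N when the catch stopped the caddy, well under the 45 N limit.
- **Caddy:** the last top picture puts its middle at about x = -14 mm, y = +3 mm in the dock, within the limits. It is aligned with the guides and all three berries are inside.
- **Catch:** the pictures show it in the notch. I could not read its joint value; only the force jump and the pictures support it.
- **Hook:** it lies level on the rest, released within about 1 mm of where I picked it up. The gripper is open and clear, and no contact shows in the force reading.
- **Other tableware:** the mug and tumbler are where they were. The bowl and the berry on the sheet were outside the last crops, so I did not check them again, though the arm never touched that area.
- **Disagreement:** the different views placed the bar and the hook about 3–5 mm apart. That stayed within the hook's clearance in the gap.

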